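Kit the sewing jobs with thread from the stacks

TASK

Give each of the four sewing jobs its thread: take the two stacks of spools apart and stand each spool upright, on the floor of the empty compartment, in the tray whose leather has the colour of its thread (the amber thread goes with the tan leather). Set the spools down rather than dropping them and let none fall over. The green spool is a spare without a job: leave it standing where it is.

Things in the scene. Friction and masses are not known exactly. Their poses are not given: they have to be found in the camera images.
- spool_red: Medium spool of red thread, grey plastic ends: 47 mm diameter, 60 mm high, straight-sided from the foot up to 48 mm, then a shoulder slopes in to the 29 mm wide core end on top; roughly 140 g; origin at the centre of its underside, z along its axis. At the start it stands on a large spool (the black or the green one), alone or with the blue spool on top of it.
- spool_amber: Medium spool of amber (orange-yellow) thread, grey plastic ends: 47 mm diameter, 60 mm high, straight-sided from the foot up to 48 mm, then a shoulder slopes in to the 29 mm wide core end on top; roughly 140 g; origin at the centre of its underside, z along its axis. At the start it stands on a large spool (the black or the green one), alone or with the blue spool on top of it.
- spool_black: Large spool of black thread, grey plastic ends: 66 mm diameter, 64 mm high, straight-sided from the foot up to 50 mm, then a shoulder slopes in to the 41 mm wide core end on top; roughly 220 g; origin at the centre of its underside, z along its axis. At the start it stands on the bench at the bottom of one of two stacks, with a medium spool on it.
- spool_blue: Small spool of blue thread, grey plastic ends: 31 mm diameter, 56 mm high, straight-sided from the foot up to 46 mm, then a shoulder slopes in to the 19 mm wide core end on top; roughly 70 g; origin at the centre of its underside, z along its axis. At the start it is the top of the three-high stack, on the red or the amber spool.
- spool_green: Large spool of green thread, grey plastic ends: 66 mm diameter, 64 mm high, straight-sided from the foot up to 50 mm, then a shoulder slopes in to the 41 mm wide core end on top; roughly 220 g; origin at the centre of its underside, z along its axis. The spare, at the bottom of one of the two stacks at the start, free to slide if pushed. There is no green job.
- tray_red: Low white job tray holding red leather panels, fixed to the bench. 196 mm along x (straight ahead of the robot within 0.3 rad), 100 mm along y; walls 18 mm high, 4 mm thick, floor 4 mm thick. Origin: centre of its underside. The leather lies in the longer compartment, to +x; the shorter one, to -x, is empty: 80 (x) by 92 (y) mm inside, its floor centre at (-54, 0, 4) mm.
- tray_amber: Low white job tray holding tan (orange-brown) leather panels, fixed to the bench. 196 mm along x (straight ahead of the robot within 0.3 rad), 100 mm along y; walls 18 mm high, 4 mm thick, floor 4 mm thick. Origin: centre of its underside. The leather lies in the longer compartment, to +x; the shorter one, to -x, is empty: 80 (x) by 92 (y) mm inside, its floor centre at (-54, 0, 4) mm.
- tray_black: Low white job tray holding black leather panels, fixed to the bench. 196 mm along x (straight ahead of the robot within 0.3 rad), 100 mm along y; walls 18 mm high, 4 mm thick, floor 4 mm thick. Origin: centre of its underside. The leather lies in the longer compartment, to +x; the shorter one, to -x, is empty: 80 (x) by 92 (y) mm inside, its floor centre at (-54, 0, 4) mm.
- tray_blue: Low white job tray holding blue leather panels, fixed to the bench. 196 mm along x (straight ahead of the robot within 0.3 rad), 100 mm along y; walls 18 mm high, 4 mm thick, floor 4 mm thick. Origin: centre of its underside. The leather lies in the longer compartment, to +x; the shorter one, to -x, is empty: 80 (x) by 92 (y) mm inside, its floor centre at (-54, 0, 4) mm.

How it is judged:
At the end, for the whole second after the job is handed in: The red, amber, black and blue spools each stand upright (within 0.1 rad), released and at rest, on the floor (underside less than 4 mm above it) of the empty compartment of the tray with leather of their colour; the green spool stands upright and at rest within 30 mm of where it began (x of spool_red in the frame of tray_red between -0.094 and -0.014 m and y of spool_red in the frame of tray_red between -0.046 and 0.046 m and z of spool_red in the frame of tray_red below 0.008 m and angle between each of spool_red, spool_amber, spool_black, spool_blue, spool_green's own z axis and vertical below 0.1 rad and linear speed of each of spool_red, spool_amber, spool_black, spool_blue, spool_green below 0.02 m/s and angular speed of each of spool_red, spool_amber, spool_black, spool_blue below 0.2 rad/s and contact force between each of spool_red, spool_amber, spool_black, spool_blue and the fingers below 0.1 N and x of spool_amber in the frame of tray_amber between -0.094 and -0.014 m and y of spool_amber in the frame of tray_amber between -0.046 and 0.046 m and z of spool_amber in the frame of tray_amber below 0.008 m and x of spool_black in the frame of tray_black between -0.094 and -0.014 m and y of spool_black in the frame of tray_black between -0.046 and 0.046 m and z of spool_black in the frame of tray_black below 0.008 m and x of spool_blue in the frame of tray_blue between -0.094 and -0.014 m and y of spool_blue in the frame of tray_blue between -0.046 and 0.046 m and z of spool_blue in the frame of tray_blue below 0.008 m and distance of spool_green from where it was at the start of the episode below 0.03 m); the robot touches nothing.
It fails at once if a spool falls over (tilts more than 0.7 rad) (angle between any of spool_red, spool_amber, spool_black, spool_blue, spool_green's own z axis and vertical above 0.7 rad).
It fails at once if a spool is dropped into its tray (falls freely at over 0.7 m/s, as from 25 mm or more) ((x of spool_red in the frame of tray_red between -0.094 and -0.014 m and y of spool_red in the frame of tray_red between -0.046 and 0.046 m and z of spool_red in the frame of tray_red below 0.04 m and linear speed of spool_red above 0.7 m/s and contact force between spool_red and the fingers below 0.1 N) or (x of spool_amber in the frame of tray_amber between -0.094 and -0.014 m and y of spool_amber in the frame of tray_amber between -0.046 and 0.046 m and z of spool_amber in the frame of tray_amber below 0.04 m and linear speed of spool_amber above 0.7 m/s and contact force between spool_amber and the fingers below 0.1 N) or (x of spool_black in the frame of tray_black between -0.094 and -0.014 m and y of spool_black in the frame of tray_black between -0.046 and 0.046 m and z of spool_black in the frame of tray_black below 0.04 m and linear speed of spool_black above 0.7 m/s and contact force between spool_black and the fingers below 0.1 N) or (x of spool_blue in the frame of tray_blue between -0.094 and -0.014 m and y of spool_blue in the frame of tray_blue between -0.046 and 0.046 m and z of spool_blue in the frame of tray_blue below 0.04 m and linear speed of spool_blue above 0.7 m/s and contact force between spool_blue and the fingers below 0.1 N)).
It fails at once if the green spare is shifted by more than 30 mm (distance of spool_green from where it was at the start of the episode above 0.03 m).
It also fails if it takes over 104 s, if anything falls off the work surface, if the arm or the gripper's body presses on something with over 40 N, if the wrist force passes 120 N, or if a joint passes its speed limit or range.

ROBOT

A 7-joint arm with a two-finger parallel gripper is mounted at the origin on the work surface. World frame = base frame: x ahead of the robot, y to its left, z up, the work surface at z = 0. Lengths are in m, angles in rad, forces in N, time in s.
With the tool pointing down it reaches from about 0.425 to 0.875 m from the base axis. Payload 8.4 kg.
Tool frame: the origin (TCP) lies at the very end of the fingers, on their centre line; the grasp point (between the pads) lies 19 mm behind it (pinch_z is the distance from the TCP to the grasp point, in m); z points along the fingers, y is the line along which they close (so a half turn about z gives the same grasp; the last joint's range is limited). The gripper opens to 85 mm and grips with 20 to 120 N. Pads are 22 mm wide; open, the fingers measure 114 mm over their backs; the gripper's body (76 mm by 85 mm) begins 54 mm behind the grasp point. The pads swing forward as they close: fully open they stand 13 mm farther back than shut.
Start: joints at [-0.099, 0.333, 0.04, 1.465, -0.013, 1.343, -0.059], TCP at [0.65, -0, 0.231] pointing down, gripper open.
Joint ranges: [-2.58, 2.58], [-0.38, 2.09], [-1.3, 1.39], [0.25, 2.4], [-1.5, 4.64], [0.08, 2.09], [-2.65, 2.65]. Speed limits (rad/s): [2.22, 2.22, 2.79, 2.79, 3.14, 3.14, 3.14].

INTERFACE

Orientations are given as [roll, pitch, yaw] about the fixed x, y, z axes, in that order (R = Rz(yaw) Ry(pitch) Rx(roll)).
In Python, from bench import get_obs, capture, finish_job, pinch_z gives the robot as it stands.
- The arm moves only by the tool drive_tool, never from a script. Its argument "motion" is text: rows parted by semicolons, each of 6 numbers parted by spaces: the shift along the tool's x, y, z as a fraction of full scale, then the turn, a rotation vector about the tool's x, y, z as a fraction of full scale. A call has 1 to 10 rows; each row shifts and turns the commanded pose from where the row before left it, along the tool's axes as they then stand; what a row does not reach is not made up. Full scale, the value 1, is 0.05 m for a shift and 0.1 rad for a turn. A row lasts 1/8 s, in which the tool goes at most 62.5 mm and 10.7 degrees, less where a joint would pass 70% of its speed; a pose out of reach is approached as far as the arm can. A call with a number of a shift or a turn outside -1 to 1 is refused whole. A call with a gripper value outside its range is refused whole. "jaw" is the opening, from 0 (shut) to 1 (fully open), set as the call begins (left out, the last holds). The fingers move at their own pace and stop on an object; "force" is the grip in N (left out, the last holds). Time passes only in rows, so rows that do not move let the fingers close. It gives the time, the measured TCP pose, the force, the opening and the grip force at its end, in the units of the state.
- get_obs(): the state, without advancing time (a new reading comes with each control period).
- capture(name): name is "scene" or "side" or "wrist"; returns a dict with "pixels" (384x512x3 uint8, red, green, blue), "fx", "fy", "cx", "cy" (pixels), "rvec" (rotation vector, rad) and "tvec" (3), from world to camera coordinates, as OpenCV has them. Camera axes: x right, y down, z forward; pixel columns grow to the right and rows downward; lengths in m; the calibration is good to about 2 mm. A picture is of the moment at which its call begins. There is no depth.
- finish_job(): hands the job in; it is judged then, once.
The state is a dict: "time": time; "qpos": joint angles; "joint_velocities": joint speeds; "joint_efforts": joint torques, N m; "position": TCP position; "tcp_rot": TCP orientation; "force": force on the tool from outside, world axes, zero at the start; "ft_torque": the same for the moment, N m; "gripper_width": finger opening in m; "grasp_force": force on a finger pad.
Only numpy, scipy, OpenCV 4.12 (cv2) and the standard library are available. Lean on these libraries where they do the work, as an engineer would, in place of code of your own. Each camera call takes 0.05 s, during which the arm holds its last target. There are 200 camera calls.

## Working session

There is one attempt and no reset: what is moved stays moved. The work goes in short steps, Python scripts to look and compute and a tool call to move; the robot and the scene stay as the last step left them, time stands still between calls to the robot, and variables do not carry over. Pictures are saved under pics/ and viewed, at most 14 in all, crops included, and the job is handed in when it is done.

Besides the shell and the picture viewer there is one more tool, called after ">>>" in YAML: its name, and indented under it one key for each argument. drive_tool: Moves the arm, as the interface text tells. Its arguments: {"type":"object","properties":{"motion":{"type":"string"},"jaw":{"type":"number"},"force":{"type":"number"}},"required":["motion"]}

```bash
mkdir -p pics; cat > h.py <<'E'
import numpy as np, cv2
from bench import get_obs, capture, finish_job, pinch_z
def snap(cam, name):
    c=capture(cam); cv2.imwrite(f'pics/{name}.png', c['pixels'][:,:,::-1]); np.save(f'pics/{name}.npy', c, allow_pickle=True); return c
def load(name): return np.load(f'pics/{name}.npy',allow_pickle=True).item()
def ray(c,u,v):
    R=cv2.Rodrigues(np.array(c['rvec'],float))[0]; t=np.array(c['tvec'],float).ravel()
    d=R.T@np.array([(u-c['cx'])/c['fx'],(v-c['cy'])/c['fy'],1]); return -R.T@t, d
def onplane(c,u,v,z):
    o,d=ray(c,u,v); return o+d*(z-o[2])/d[2]
def proj(c,p):
    K=np.array([[c['fx'],0,c['cx']],[0,c['fy'],c['cy']],[0,0,1]])
    return cv2.projectPoints(np.array(p,float).reshape(-1,1,3),np.array(c['rvec'],float),np.array(c['tvec'],float),K,None)[0].reshape(-1,2)
E
python3 - <<'E'
from h import *
print(get_obs(), pinch_z)
a=snap('scene','s0');b=snap('side','d0')
for c in(a,b): print(ray(c,256,192))
E
```

```text
{'time': 0.0, 'qpos': array([-0.09920415,  0.33388223,  0.03990238,  1.46632034, -0.01338507,
        1.34331221, -0.05849662]), 'joint_velocities': array([ 0.00020685, -0.0016892 , -0.00180498,  0.00070713,  0.00131938,
        0.00154956, -0.00045706]), 'joint_efforts': array([ 4.63630895e-04, -6.58554840e+01,  1.36586554e+00, -4.05554795e+01,
        1.68904377e-02,  1.27170872e-02, -1.99809978e-05]), 'position': array([ 6.49517284e-01, -5.09511242e-05,  2.30416203e-01]), 'tcp_rot': array([-3.13994201e+00,  1.34987790e-04,  1.57076247e+00]), 'force': array([ 0.54661381, -0.82132663, -0.64022029]), 'ft_torque': array([-0.00873792,  0.01603685,  0.04400998]), 'grasp_force': 0.0, 'gripper_width': 0.08506620044436222} 0.0187
(array([ 1.20406206, -0.28604553,  0.73010419]), array([-0.68334943,  0.32543756, -0.65375601]))
(array([0.37954295, 0.68618154, 0.87747158]), array([ 0.18985174, -0.65682744, -0.72985497]))
```

View pics/s0.png

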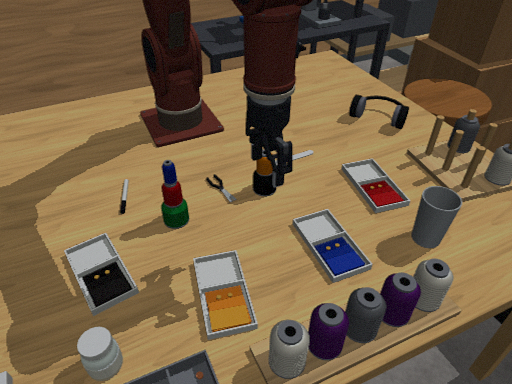

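View pics/d0.png

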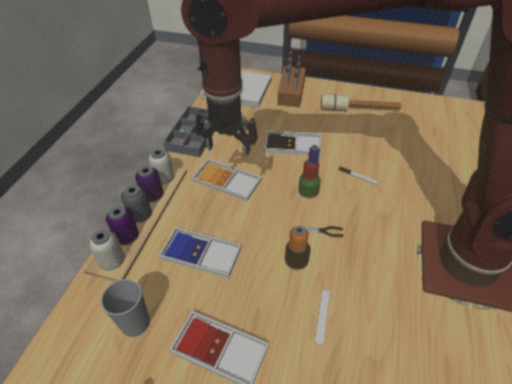

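The pictures show blue on red on green at scene (172,200), and amber on black at (264,180), partly hidden by the gripper. The trays in the scene view are black (100,270), tan (224,292), blue (330,243) and red (374,185).

```bash
cat > meas.py <<'E'
from h import *
def trays(s,d,seeds):
    out={}
    for n,uv in seeds.items():
        g=onplane(s,*uv,.018); res=[]
        for c in (s,d):
            # rectify 240mm square around the guess at rim height, 0.5 mm/px
            q=np.array([[g[0]-.15,g[1]-.15],[g[0]+.15,g[1]-.15],[g[0]+.15,g[1]+.15],[g[0]-.15,g[1]+.15]])
            px=proj(c,np.c_[q,np.full(4,.018)]).astype(np.float32)
            H=cv2.getPerspectiveTransform(px,np.float32([[0,0],[600,0],[600,600],[0,600]]))
            im=cv2.warpPerspective(c['pixels'],H,(600,600)); hsv=cv2.cvtColor(im,cv2.COLOR_RGB2HSV)
            m=((hsv[...,1]<60)&(hsv[...,2]>95)).astype(np.uint8)
            m=cv2.morphologyEx(m,cv2.MORPH_OPEN,np.ones((5,5)))
            m=cv2.morphologyEx(m,cv2.MORPH_CLOSE,np.ones((15,15)))
            cs=cv2.findContours(m,cv2.RETR_EXTERNAL,cv2.CHAIN_APPROX_NONE)[0]
            r=cv2.minAreaRect(max(cs,key=lambda k:cv2.contourArea(cv2.convexHull(k))))
            (x,y),(w,h),a=r
            if w<h: w,h,a=h,w,a+90
            a=(a+90)%180-90
            res.append([g[0]-.15+x/2000,g[1]-.15+y/2000,np.deg2rad(a),w/2000,h/2000])
        out[n]=np.array(res); print(n,np.round(res,4).tolist())
    return out
def colmask(c,n):
    hsv=cv2.cvtColor(c['pixels'],cv2.COLOR_RGB2HSV);h,s,v=[hsv[...,i].astype(int) for i in range(3)]
    return {'blue':(h>110)&(h<128)&(s>120),'red':((h>172)|(h<5))&(s>150)&(v>70),'green':(h>45)&(h<85)&(s>100),'amber':(h>8)&(h<20)&(s>190),'black':(v<45)}[n]
def spool(s,d,n,us,ud,zc,r=22):
    L=[]
    for c,(u,v) in ((s,us),(d,ud)):
        m=colmask(c,n); w=np.zeros_like(m); w[max(0,v-r):v+r,max(0,u-r):u+r]=1
        k,l,st,ce=cv2.connectedComponentsWithStats((m&w).astype(np.uint8)); i=1+np.argmax(st[1:,4])
        o,dd=ray(c,*ce[i]); L.append((o,dd)); print(n,st[i],ce[i].round(1))
    A=np.c_[L[0][1][:2],-L[1][1][:2]]; t=np.linalg.solve(A,L[1][0][:2]-L[0][0][:2])
    p=[L[i][0]+t[i]*L[i][1] for i in(0,1)]; print(' ->',np.round(p,4).tolist()); return p[0]
SEEDS={'black':(100,270),'amber':(224,292),'blue':(330,243),'red':(374,185)}
E
python3 - <<'E'
from meas import *
s,d=load('s0'),load('d0')
trays(s,d,SEEDS)
spool(s,d,'blue',(169,169),(313,155),.15)
spool(s,d,'red',(172,192),(310,170),.1)
spool(s,d,'green',(175,212),(309,186),.03)
spool(s,d,'amber',(264,168),(298,238),.09)
spool(s,d,'black',(264,184),(297,256),.03)
E
```

```text
black [[0.544, -0.3569, 0.171, 0.1987, 0.1013], [0.545, -0.3468, 0.1599, 0.1971, 0.1266]]
amber [[0.7111, -0.1284, -0.1873, 0.1992, 0.1013], [0.7102, -0.1204, -0.1838, 0.2028, 0.115]]
blue [[0.6913, 0.1521, -0.0431, 0.1992, 0.1014], [0.6895, 0.1575, -0.0422, 0.1999, 0.1106]]
red [[0.5581, 0.3822, -0.1391, 0.2014, 0.1021], [0.556, 0.3854, -0.1382, 0.1985, 0.1064]]
blue [163 163  14  21 213] [169.3 173.7]Traceback (most recent call last):
  File "<stdin>", line 4, in <module>
  File "meas.py", line 30, in spool
    k,l,st,ce=cv2.connectedComponentsWithStats((m&w).astype(np.uint8)); i=1+np.argmax(st[1:,4])
                                                                            ~~~~~~~~~^^^^^^^^^^
    return _wrapfunc(a, 'argmax', axis=axis, out=out, **kwds)
    return bound(*args, **kwds)
ValueError: attempt to get argmax of an empty sequence
```

```bash
python3 - <<'E'
from meas import *
d=load('d0');hsv=cv2.cvtColor(d['pixels'],cv2.COLOR_RGB2HSV)
print(hsv[145:200:4,312].tolist()); print(hsv[228:268:4,297].tolist())
s=load('s0');hsv=cv2.cvtColor(s['pixels'],cv2.COLOR_RGB2HSV)
print(hsv[155:230:5,172].tolist()); print(hsv[155:195:4,264].tolist())
E
sed -i "s/'blue':(h>110)&(h<128)&(s>120)/'blue':(h>108)\&(h<135)\&(s>110)/" meas.py
python3 - <<'E'
from meas import *
s,d=load('s0'),load('d0')
for a in [('blue',(169,169),(313,155),.15),('red',(172,192),(310,170),.1),('green',(175,212),(309,186),.03),('amber',(264,168),(298,238),.09),('black',(264,184),(297,256),.03)]:
    try: spool(s,d,*a)
    except Exception as e: print(a[0],e)
E
```

```text
[[30, 2, 138], [121, 65, 90], [125, 90, 82], [123, 89, 83], [124, 87, 85], [1, 95, 110], [5, 165, 111], [7, 149, 101], [8, 142, 97], [41, 61, 88], [52, 118, 99], [41, 97, 76], [44, 103, 74], [24, 80, 108]]
[[15, 22, 93], [10, 23, 100], [14, 158, 158], [15, 175, 141], [15, 169, 128], [14, 170, 126], [18, 75, 82], [20, 81, 63], [19, 97, 63], [18, 92, 61]]
[[19, 128, 172], [19, 133, 173], [114, 255, 87], [122, 242, 59], [118, 223, 56], [112, 255, 54], [104, 32, 88], [0, 209, 88], [0, 255, 53], [179, 255, 60], [1, 218, 68], [68, 219, 71], [68, 222, 39], [71, 255, 40], [69, 255, 35]]
[[108, 32, 97], [16, 236, 118], [16, 250, 93], [18, 255, 89], [16, 240, 84], [168, 20, 63], [134, 255, 11], [23, 113, 18], [84, 255, 5], [140, 255, 3]]
blue [163 163  14  21 216] [169.3 173.7]
blue [313 151   2   1   2] [313.5 151. ]
 -> [[0.4523, -0.1504, 0.1487], [0.4523, -0.1504, 0.1632]]
red [163 182  18  12 102] [173.7 188.2]
red [306 165  10   5  28] [310.4 167.1]
 -> [[0.4548, -0.1465, 0.1051], [0.4548, -0.1465, 0.1041]]
green [162 199  27  29 515] [175.4 214.9]
green [301 178  18  10  96] [309.3 183.5]
 -> [[0.4525, -0.1534, 0.0176], [0.4525, -0.1534, 0.0301]]
amber [256 157  17  18 234] [263.9 165.9]
amber attempt to get argmax of an empty sequence
black [253 171  23  25 390] [262.9 184.2]
black attempt to get argmax of an empty sequence
```

```bash
python3 - <<'E'
t=open('meas.py').read()
i=t.index("    return {'blue'"); j=t.index("def spool")
t=t[:i]+"""    if c['tvec'][0]==SIDE_T: return {'blue':(h>110)&(h<140)&(s>55),'red':((h>170)|(h<10))&(s>85),'green':(h>36)&(h<85)&(s>50),'amber':(h>11)&(h<18)&(s>145)&(v>90),'black':(v<78)}[n]
    return {'blue':(h>108)&(h<135)&(s>110),'red':((h>172)|(h<5))&(s>150)&(v>45),'green':(h>45)&(h<85)&(s>100),'amber':(h>8)&(h<21)&(s>190),'black':(v<35)}[n]
"""+t[j:]+"SIDE_T=load('d0')['tvec'][0]\n"
open('meas.py','w').write(t)
E
python3 - <<'E'
from meas import *
s,d=load('s0'),load('d0')
for a in [('blue',(169,169),(313,155),.15),('red',(172,192),(310,170),.1),('green',(175,212),(309,186),.03),('amber',(264,168),(298,238),.09),('black',(264,184),(297,256),.03)]:
    try: spool(s,d,*a)
    except Exception as e: print(a[0],e)
E
```

```text
blue [163 163  14  21 216] [169.3 173.7]
blue [309 149  10  15 113] [313.5 155.8]
 -> [[0.4505, -0.1501, 0.1472], [0.4505, -0.1501, 0.1459]]
red [162 182  20  24 348] [172.2 194.7]
red [304 161  15  20 207] [310.2 171.3]
 -> [[0.4543, -0.1527, 0.0865], [0.4543, -0.1527, 0.082]]
green [162 199  27  29 515] [175.4 214.9]
green [300 176  20  21 296] [308.8 186.9]
 -> [[0.4526, -0.1534, 0.0177], [0.4526, -0.1534, 0.0152]]
amber [256 157  17  18 234] [263.9 165.9]
amber [290 230  18  21 245] [297.8 241.1]
 -> [[0.4402, 0.1006, 0.0818], [0.4402, 0.1006, 0.0751]]
black [253 171  23  24 373] [262.9 184.2]
black [286 246  24  23 367] [296.8 257.8]
 -> [[0.4376, 0.0997, 0.0173], [0.4376, 0.0997, -0.0006]]
```

>>> drive_tool:
  motion: "-.3 -.4 0 0 0 0;-.38 -.5 0 0 0 0;-.38 -.5 0 0 0 0;-.38 -.5 0 0 0 0;-.38 -.5 0 0 0 0;-.38 -.5 0 0 0 0;-.38 -.5 0 0 0 0;-.3 -.4 0 0 0 0;-.14 -.16 0 0 0 0;0 0 0 0 0 0"
  jaw: 1
  force: 30

```text
time: 1.35
position: [0.452, -0.1511, 0.2315]
tcp_rot: [3.141, -0.0, 1.57]
force: [0.5, -0.1, 0.2]
gripper_width: 0.0857
grasp_force: 0.0
```

```bash
python3 - <<'E'
from meas import *
w=snap('wrist','w1');s=snap('scene','s1');d=snap('side','d1')
cv2.imwrite('pics/m1.png',np.hstack([cv2.resize(x['pixels'],(400,300)) for x in (w,s)])[:,:,::-1])
print(ray(w,256,192),get_obs()['position'])
for p in ([.4505,-.1501,.18],[.4543,-.1527,.124],[.4526,-.1534,.064]): print(proj(w,p))
for a in [('amber',(264,168),(298,238),.09),('black',(264,184),(297,256),.03)]: spool(s,d,*a)
E
```

```text
(array([ 0.45209916, -0.08041274,  0.37446759]), array([ 0.00839595, -0.28006061, -0.95997772])) [ 0.45269641 -0.15022115  0.23123471]
[[251.53729126 208.71079989]]
[[256.01229013 191.20109589]]
[[254.10021246 177.3215467 ]]
amber [256 153  18  22 296] [264.6 164.3]
amber [290 230  18  20 239] [297.8 241. ]
 -> [[0.4399, 0.1026, 0.0863], [0.4399, 0.1026, 0.0783]]
black [253 171  24  24 436] [264.3 183.6]
black [286 245  24  24 379] [296.8 257.6]
 -> [[0.4372, 0.1043, 0.0178], [0.4372, 0.1043, 0.0074]]
```

View pics/m1.png

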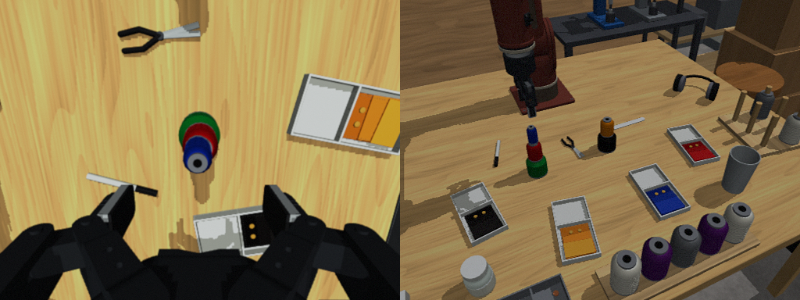

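The wrist view shows the blue core end at about (252,207), matching the two-view fix. Next I lower onto it and grip.

>>> drive_tool:
  motion: "0 -.03 .4 0 0 0;0 0 .5 0 0 0;0 0 .5 0 0 0;0 0 .35 0 0 0;0 0 .15 0 0 0;0 0 0 0 0 0"

```text
time: 2.25
position: [0.4506, -0.1507, 0.1361]
tcp_rot: [-3.141, -0.0, 1.571]
force: [0.1, -0.2, 0.9]
gripper_width: 0.0856
grasp_force: 0.0
```

>>> drive_tool:
  motion: "0 0 0 0 0 0;0 0 0 0 0 0;0 0 0 0 0 0;0 0 0 0 0 0;0 0 0 0 0 0;0 0 0 0 0 0"
  jaw: 0
  force: 30

```text
time: 3.0
position: [0.4508, -0.1511, 0.1368]
tcp_rot: [3.141, 0.0, 1.571]
force: [-0.7, -0.7, 7.1]
gripper_width: 0.0287
grasp_force: 30.1
```

>>> drive_tool:
  motion: "0 0 -.06 0 0 0;0 0 -.2 0 0 0;0 0 -.4 0 0 0;0 0 -.5 0 0 0;0 0 -.5 0 0 0;0 0 -.3 0 0 0;0 0 0 0 0 0"

```text
time: 3.88
position: [0.4509, -0.1511, 0.2352]
tcp_rot: [3.14, 0.0, 1.571]
force: [-0.2, 0.4, -2.0]
gripper_width: 0.0289
grasp_force: 29.7
```

```bash
python3 - <<'E'
from meas import *
w=snap('wrist','w2');s=snap('scene','s2');d=snap('side','d2')
o=get_obs();print(o['position'],o['force'],o['gripper_width'])
cv2.imwrite('pics/m2.png',np.hstack([cv2.resize(w['pixels'],(400,300)), cv2.resize(s['pixels'][60:240,60:300],(400,300))])[:,:,::-1])
spool(s,d,'red',(172,192),(310,170),.1)
spool(s,d,'green',(175,212),(309,186),.03)
E
```

```text
[ 0.44994447 -0.15091086  0.23328698] [ 0.75557275 -0.10699191 -1.15738362] 0.029030138258084037
red [162 182  20  24 337] [172.3 194.5]
red [304 161  15  20 209] [310.4 171. ]
 -> [[0.4538, -0.1524, 0.0865], [0.4538, -0.1524, 0.0833]]
green [162 199  27  29 516] [175.4 214.9]
green [300 176  20  21 296] [308.8 186.9]
 -> [[0.4526, -0.1534, 0.0176], [0.4526, -0.1534, 0.0151]]
```

View pics/m2.png

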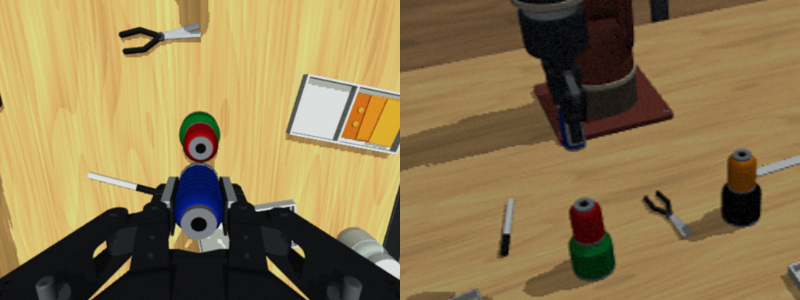

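Blue is held upright at (200,210) in the left half, and the red spool stands undisturbed on the green one. I'll carry the blue spool to its tray.

>>> drive_tool:
  motion: ".4 .25 0 0 0 0;.76 .46 0 0 0 0;.76 .46 0 0 0 0;.76 .46 0 0 0 0;.76 .46 0 0 0 0;.76 .46 0 0 0 0;.76 .46 0 0 0 0;.76 .46 0 0 0 0;.4 .27 0 0 0 0;0 0 0 0 0 0"

```text
time: 5.28
position: [0.6371, 0.1572, 0.2322]
tcp_rot: [-3.139, -0.0, 1.574]
force: [-1.7, -0.5, -1.5]
gripper_width: 0.0287
grasp_force: 29.8
```

```bash
python3 - <<'E'
from h import *
print(get_obs()['position'], np.array([.637,.1553,.018])-get_obs()['position'])
E
```

```text
[0.63711529 0.15716959 0.23219238] [-1.15286129e-04 -1.86958773e-03 -2.14192377e-01]
```

>>> drive_tool:
  motion: "-.03 0 .4 0 0 0;0 0 .6 0 0 0;0 0 .7 0 0 0;0 0 .7 0 0 0;0 0 .7 0 0 0;0 0 .5 0 0 0;0 0 .3 0 0 0;0 0 .2 0 0 0;0 0 .1 0 0 0;0 0 .04 0 0 0"

```text
time: 6.52
position: [0.6378, 0.1535, 0.0227]
tcp_rot: [3.141, -0.0, 1.571]
force: [0.8, -0.5, -0.4]
gripper_width: 0.0287
grasp_force: 29.8
```

>>> drive_tool:
  motion: "0 0 .03 0 0 0;0 0 .03 0 0 0"

```text
time: 6.78
position: [0.6378, 0.1536, 0.0197]
tcp_rot: [3.141, -0.0, 1.571]
force: [-0.1, 0.3, -1.1]
gripper_width: 0.0285
grasp_force: 29.8
```

>>> drive_tool:
  motion: "0 0 .03 0 0 0;0 0 .02 0 0 0;0 0 0 0 0 0"

```text
time: 7.15
position: [0.6375, 0.1535, 0.0169]
tcp_rot: [3.142, -0.0, 1.571]
force: [0.6, 0.6, 2.1]
gripper_width: 0.0287
grasp_force: 29.8
```

>>> drive_tool:
  motion: "0 0 0 0 0 0;0 0 0 0 0 0;0 0 0 0 0 0;0 0 0 0 0 0"
  jaw: 0.55

```text
time: 7.65
position: [0.6375, 0.1535, 0.0168]
tcp_rot: [3.142, -0.0, 1.571]
force: [1.1, 0.3, 0.9]
gripper_width: 0.0468
grasp_force: 0.0
```

>>> drive_tool:
  motion: "0 0 -.1 0 0 0;0 0 -.3 0 0 0;0 0 -.6 0 0 0;0 0 -.7 0 0 0;0 0 -.7 0 0 0;0 0 -.7 0 0 0;0 0 -.7 0 0 0;0 0 -.4 0 0 0;0 0 0 0 0 0"

```text
time: 8.78
position: [0.6382, 0.1537, 0.2286]
tcp_rot: [3.139, -0.001, 1.571]
force: [-0.0, -0.0, -0.3]
gripper_width: 0.047
grasp_force: 0.0
```

```bash
python3 - <<'E'
from meas import *
s=snap('scene','s3');d=snap('side','d3')
o=get_obs();print(o['position'],o['gripper_width'])
cv2.imwrite('pics/m3.png',np.hstack([cv2.resize(x['pixels'],(400,300)) for x in (s,d)])[:,:,::-1])
spool(s,d,'red',(172,192),(310,170),.1)
spool(s,d,'amber',(264,165),(298,240),.1)
E
```

```text
[0.63698045 0.15334433 0.22563272] 0.0471019273780572
red [162 182  20  24 341] [172.3 194.7]
red [304 161  15  20 211] [310.4 171.1]
 -> [[0.4539, -0.1525, 0.086], [0.4539, -0.1525, 0.083]]
amber [256 153  18  22 295] [264.6 164.3]
amber [289 231  19  20 242] [297.7 241.1]
 -> [[0.4402, 0.1024, 0.0865], [0.4402, 0.1024, 0.0776]]
```

View pics/m3.png

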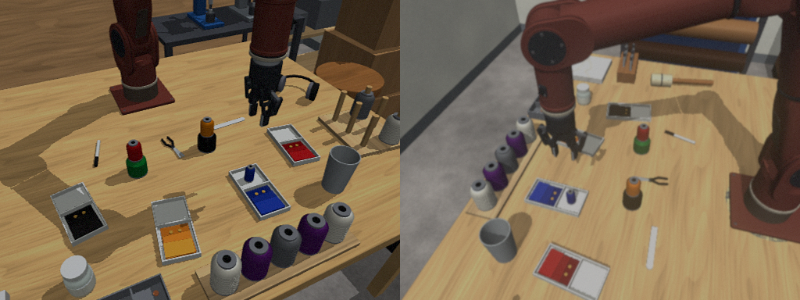

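Blue stands in its tray, at (249,172) in the left half. Amber is next.

>>> drive_tool:
  motion: "-.05 -.25 0 0 0 0;-.13 -.5 0 0 0 0;-.13 -.5 0 0 0 0;-.13 -.5 0 0 0 0;-.13 -.5 0 0 0 0;-.13 -.5 0 0 0 0;-.13 -.5 0 0 0 0;-.13 -.45 0 0 0 0;-.06 -.25 0 0 0 0;0 0 0 0 0 0"
  jaw: 1

```text
time: 10.12
position: [0.4393, 0.1023, 0.2266]
tcp_rot: [-3.142, 0.0, 1.571]
force: [0.6, 0.6, -0.1]
gripper_width: 0.0852
grasp_force: 0.0
```

```bash
python3 - <<'E'
from meas import *
w=snap('wrist','w4'); print(get_obs()['position'])
m=colmask(w,'amber').astype(np.uint8)
k,l,st,ce=cv2.connectedComponentsWithStats(m); i=1+np.argsort(-st[1:,4])[:3]; print(st[i],ce[i])
for p in ([.4402,.1024,.124],[.4402,.1024,.064],[.4372,.1043,.064],[.4372,.1043,.0]): print(proj(w,p))
cv2.imwrite('pics/w4c.png',w['pixels'][60:330,120:400,::-1])
E
```

```text
[0.43997082 0.10254012 0.22671028]
[[ 231  157   48   52 1093]
 [ 483  299    9    9   35]
 [ 461  115    6    7   25]] [[254.53339433 177.65141812]
 [487.85714286 301.45714286]
 [463.32       118.08      ]]
[[254.59243199 190.90693882]]
[[254.43747975 176.24015225]]
[[251.78161933 174.59820521]]
[[252.10524786 164.18328436]]
```

View pics/w4c.png

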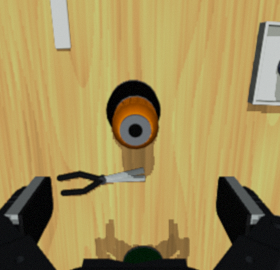

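The amber core end is at (254,190), as predicted. Next I lower onto it and grip.

>>> drive_tool:
  motion: "0 0 .3 0 0 0;0 0 .55 0 0 0;0 0 .65 0 0 0;0 0 .6 0 0 0;0 0 .45 0 0 0;0 0 .28 0 0 0;0 0 .1 0 0 0;0 0 0 0 0 0"

```text
time: 11.18
position: [0.4402, 0.1026, 0.0804]
tcp_rot: [3.142, -0.0, 1.571]
force: [0.0, -0.3, 0.1]
gripper_width: 0.0856
grasp_force: 0.0
```

>>> drive_tool:
  motion: "0 0 0 0 0 0;0 0 0 0 0 0;0 0 0 0 0 0;0 0 0 0 0 0;0 0 0 0 0 0"
  jaw: 0
  force: 35

```text
time: 11.8
position: [0.4402, 0.1026, 0.081]
tcp_rot: [3.141, -0.0, 1.571]
force: [-2.4, -0.2, 6.2]
gripper_width: 0.0445
grasp_force: 35.6
```

>>> drive_tool:
  motion: "0 0 -.06 0 0 0;0 0 -.2 0 0 0;0 0 -.4 0 0 0;0 0 -.6 0 0 0;0 0 -.7 0 0 0;0 0 -.6 0 0 0;0 0 -.4 0 0 0;0 0 0 0 0 0"

```text
time: 12.8
position: [0.4408, 0.1027, 0.2301]
tcp_rot: [3.138, -0.001, 1.571]
force: [-0.3, 0.4, -1.3]
gripper_width: 0.0446
grasp_force: 35.9
```

```bash
python3 - <<'E'
from meas import *
w=snap('wrist','w5');s=snap('scene','s5');d=snap('side','d5'); print(get_obs()['position'])
cv2.imwrite('pics/m5.png',np.hstack([cv2.resize(w['pixels'],(400,300)), cv2.resize(d['pixels'],(400,300))])[:,:,::-1])
spool(s,d,'black',(264,184),(297,256),.03)
E
```

```text
[0.43947009 0.1023163  0.22740915]
black [253 170  24  26 447] [264.3 183.4]
black [286 243  24  26 373] [296.6 257.4]
 -> [[0.4379, 0.1039, 0.019], [0.4379, 0.1039, 0.0073]]
```

View pics/m5.png

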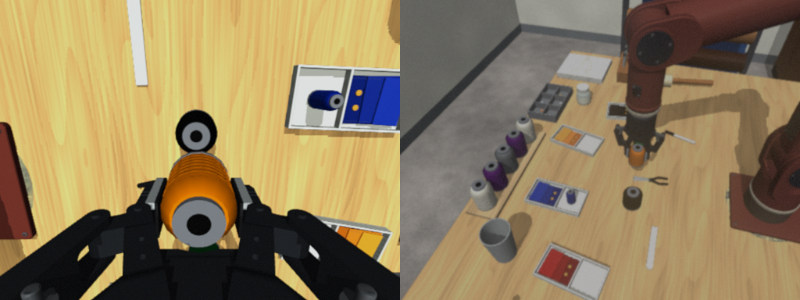

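Amber is held at (200,215), and black stands at (196,135) in the left half. I'll carry amber to the tan tray.

>>> drive_tool:
  motion: "-.33 .33 0 0 0 0;-.54 .53 0 0 0 0;-.54 .53 0 0 0 0;-.54 .53 0 0 0 0;-.54 .53 0 0 0 0;-.54 .53 0 0 0 0;-.54 .53 0 0 0 0;-.54 .53 0 0 0 0;-.3 .32 0 0 0 0;0 0 0 0 0 0"

```text
time: 14.2
position: [0.6578, -0.1196, 0.226]
tcp_rot: [-3.139, 0.001, 1.569]
force: [-0.1, -0.1, -1.6]
gripper_width: 0.0446
grasp_force: 36.1
```

>>> drive_tool:
  motion: "0 0 .3 0 0 0;0 0 .6 0 0 0;0 0 .7 0 0 0;0 0 .7 0 0 0;0 0 .7 0 0 0;0 0 .5 0 0 0;0 0 .3 0 0 0;0 0 .1 0 0 0;0 0 .05 0 0 0;0 0 0 0 0 0"

```text
time: 15.45
position: [0.6585, -0.118, 0.0316]
tcp_rot: [3.14, 0.0, 1.571]
force: [-0.9, 0.5, -0.9]
gripper_width: 0.0443
grasp_force: 36.1
```

>>> drive_tool:
  motion: "0 0 .06 0 0 0;0 0 .05 0 0 0;0 0 .04 0 0 0;0 0 .03 0 0 0;0 0 .02 0 0 0;0 0 0 0 0 0"

```text
time: 16.2
position: [0.658, -0.1181, 0.0212]
tcp_rot: [3.142, -0.0, 1.571]
force: [-1.9, 0.5, 3.5]
gripper_width: 0.0444
grasp_force: 36.4
```

>>> drive_tool:
  motion: "0 0 0 0 0 0;0 0 0 0 0 0;0 0 0 0 0 0;0 0 0 0 0 0"
  jaw: 0.75

```text
time: 16.7
position: [0.658, -0.118, 0.0208]
tcp_rot: [-3.142, 0.0, 1.571]
force: [0.5, 0.3, 0.2]
gripper_width: 0.0636
grasp_force: 0.0
```

>>> drive_tool:
  motion: "0 0 -.1 0 0 0;0 0 -.3 0 0 0;0 0 -.6 0 0 0;0 0 -.7 0 0 0;0 0 -.7 0 0 0;0 0 -.7 0 0 0;0 0 -.7 0 0 0;0 0 -.3 0 0 0;0 0 0 0 0 0"

```text
time: 17.82
position: [0.6584, -0.1181, 0.2269]
tcp_rot: [3.14, 0.0, 1.571]
force: [0.0, 0.1, -1.3]
gripper_width: 0.0638
grasp_force: 0.0
```

```bash
python3 - <<'E'
from meas import *
s=snap('scene','s6');d=snap('side','d6'); print(get_obs()['position'])
cv2.imwrite('pics/m6.png',np.hstack([cv2.resize(s['pixels'],(400,300)), cv2.resize(d['pixels'],(400,300))])[:,:,::-1])
for a in [('black',(264,184),(297,256),.03),('red',(172,192),(310,170),.1),('green',(175,212),(309,186),.03)]: spool(s,d,*a)
E
```

```text
[ 0.65736936 -0.11790948  0.22439925]
black [253 170  23  25 439] [264.3 183.4]
black [286 242  24  27 380] [296.5 257.3]
 -> [[0.4381, 0.1039, 0.0194], [0.4381, 0.1039, 0.0077]]
red [162 182  21  24 343] [172.2 194.7]
red [304 161  15  20 211] [310.5 171.2]
 -> [[0.4536, -0.1525, 0.0858], [0.4536, -0.1525, 0.0826]]
green [162 199  27  29 516] [175.4 214.9]
green [300 176  20  21 297] [308.8 186.8]
 -> [[0.4525, -0.1534, 0.0176], [0.4525, -0.1534, 0.0155]]
```

View pics/m6.png

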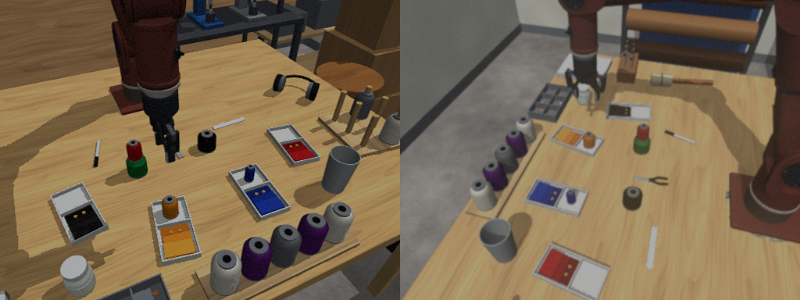

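Amber stands in the tan tray, at (171,207) in the left half. Red is next.

>>> drive_tool:
  motion: "-.05 -.25 0 0 0 0;-.08 -.5 0 0 0 0;-.08 -.5 0 0 0 0;-.08 -.5 0 0 0 0;-.08 -.5 0 0 0 0;-.08 -.5 0 0 0 0;-.08 -.5 0 0 0 0;-.08 -.5 0 0 0 0;-.08 -.34 0 0 0 0;0 0 0 0 0 0"
  jaw: 1

```text
time: 19.18
position: [0.4524, -0.153, 0.2256]
tcp_rot: [-3.141, -0.0, 1.57]
force: [1.0, -0.7, -0.5]
gripper_width: 0.0854
grasp_force: 0.0
```

```bash
python3 - <<'E'
from meas import *
w=snap('wrist','w7'); print(get_obs()['position'])
m=colmask(w,'red').astype(np.uint8)
k,l,st,ce=cv2.connectedComponentsWithStats(m); i=1+np.argsort(-st[1:,4])[:2]; print(st[i],ce[i])
for p in ([.4538,-.1525,.124],): print(proj(w,p))
g=cv2.cvtColor(w['pixels'],cv2.COLOR_RGB2HSV)[175:215,235:280]
x=(g[...,1]<70); ys,xs=np.nonzero(x); print(xs.mean()+235,ys.mean()+175,x.sum())
E
```

```text
[ 0.4532915  -0.15259006  0.22576414]
[[ 233  157   46   52 1019]] [[255.55642787 176.95780177]]
[[255.21242486 190.80838201]]
255.8441926345609 189.9943342776204 706
```

Red is confirmed centred under the tool.

>>> drive_tool:
  motion: "0 .01 .3 0 0 0;0 0 .55 0 0 0;0 0 .65 0 0 0;0 0 .6 0 0 0;0 0 .43 0 0 0;0 0 .26 0 0 0;0 0 .1 0 0 0;0 0 0 0 0 0"

```text
time: 20.23
position: [0.4542, -0.1525, 0.0813]
tcp_rot: [-3.142, 0.0, 1.571]
force: [-0.1, 0.6, 0.4]
gripper_width: 0.0853
grasp_force: 0.0
```

>>> drive_tool:
  motion: "0 0 0 0 0 0;0 0 0 0 0 0;0 0 0 0 0 0;0 0 0 0 0 0;0 0 0 0 0 0"
  jaw: 0
  force: 35

```text
time: 20.85
position: [0.4542, -0.1526, 0.082]
tcp_rot: [3.141, 0.0, 1.571]
force: [-1.8, 0.9, 5.2]
gripper_width: 0.0445
grasp_force: 35.3
```

>>> drive_tool:
  motion: "0 0 -.06 0 0 0;0 0 -.2 0 0 0;0 0 -.4 0 0 0;0 0 -.6 0 0 0;0 0 -.7 0 0 0;0 0 -.6 0 0 0;0 0 -.4 0 0 0;0 0 0 0 0 0"

```text
time: 21.85
position: [0.4548, -0.1527, 0.2311]
tcp_rot: [3.138, 0.001, 1.571]
force: [-0.2, -0.1, -2.7]
gripper_width: 0.0446
grasp_force: 36.0
```

```bash
python3 - <<'E'
from meas import *
w=snap('wrist','w8');s=snap('scene','s8');d=snap('side','d8'); p=get_obs()['position'];print(p, np.array([.504,.3903,.021])-p)
cv2.imwrite('pics/m8.png',np.hstack([cv2.resize(w['pixels'],(400,300)), cv2.resize(s['pixels'],(400,300))])[:,:,::-1])
spool(s,d,'green',(175,212),(309,186),.03)
E
```

```text
[ 0.45342891 -0.15237429  0.22838896] [ 0.05057109  0.54267429 -0.20738896]
green [162 199  27  29 525] [175.3 214.7]
green [300 174  20  23 303] [308.7 186.7]
 -> [[0.4531, -0.1534, 0.0187], [0.4531, -0.1534, 0.0157]]
```

View pics/m8.png

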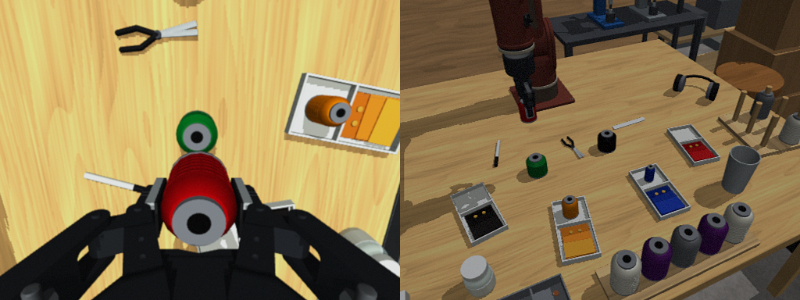

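Red is held and green is unmoved. I'll carry red to its tray.

>>> drive_tool:
  motion: ".35 .06 0 0 0 0;.7 .1 0 0 0 0;.7 .1 0 0 0 0;.7 .1 0 0 0 0;.7 .1 0 0 0 0;.7 .1 0 0 0 0;.7 .1 0 0 0 0;.7 .09 0 0 0 0;.7 .09 0 0 0 0;.7 .09 0 0 0 0"

```text
time: 23.25
position: [0.5, 0.1809, 0.228]
tcp_rot: [-3.14, 0.001, 1.571]
force: [0.7, -0.3, -1.1]
gripper_width: 0.0449
grasp_force: 36.0
```

>>> drive_tool:
  motion: ".7 .04 0 0 0 0;.7 .04 0 0 0 0;.7 0 0 0 0 0;.7 0 0 0 0 0;.7 0 0 0 0 0;.5 0 0 0 0 0;.2 0 0 0 0 0;0 0 0 0 0 0;0 0 0 0 0 0"

```text
time: 24.38
position: [0.505, 0.3885, 0.2291]
tcp_rot: [-3.142, 0.001, 1.569]
force: [-0.4, -1.0, -2.0]
gripper_width: 0.0445
grasp_force: 36.0
```

>>> drive_tool:
  motion: ".02 -.01 .3 0 0 0;0 0 .6 0 0 0;0 0 .7 0 0 0;0 0 .7 0 0 0;0 0 .7 0 0 0;0 0 .5 0 0 0;0 0 .3 0 0 0;0 0 .1 0 0 0;0 0 .05 0 0 0;0 0 0 0 0 0"

```text
time: 25.62
position: [0.5044, 0.3913, 0.0326]
tcp_rot: [3.141, -0.001, 1.571]
force: [-0.4, -0.1, -0.9]
gripper_width: 0.0444
grasp_force: 36.0
```

>>> drive_tool:
  motion: "0 0 .06 0 0 0;0 0 .04 0 0 0;0 0 .03 0 0 0;0 0 0 0 0 0"

```text
time: 26.12
position: [0.5039, 0.3909, 0.0252]
tcp_rot: [-3.141, 0.0, 1.571]
force: [0.4, 0.4, -1.0]
gripper_width: 0.0449
grasp_force: 36.0
```

>>> drive_tool:
  motion: "0 0 .03 0 0 0;0 0 .03 0 0 0;0 0 .02 0 0 0;0 0 0 0 0 0"

```text
time: 26.62
position: [0.504, 0.3911, 0.0221]
tcp_rot: [3.141, -0.0, 1.571]
force: [-2.8, -3.2, 6.8]
gripper_width: 0.0449
grasp_force: 36.6
```

>>> drive_tool:
  motion: "0 0 0 0 0 0;0 0 0 0 0 0;0 0 0 0 0 0;0 0 0 0 0 0"
  jaw: 0.75

```text
time: 27.12
position: [0.504, 0.391, 0.0212]
tcp_rot: [-3.142, 0.0, 1.571]
force: [0.3, -1.7, 0.4]
gripper_width: 0.0643
grasp_force: 0.0
```

>>> drive_tool:
  motion: "0 0 -.1 0 0 0;0 0 -.3 0 0 0;0 0 -.6 0 0 0;0 0 -.7 0 0 0;0 0 -.7 0 0 0;0 0 -.5 0 0 0;0 0 -.2 0 0 0;0 0 0 0 0 0"

```text
time: 28.12
position: [0.5041, 0.3912, 0.177]
tcp_rot: [3.141, -0.001, 1.571]
force: [-0.3, -0.3, -0.3]
gripper_width: 0.0641
grasp_force: 0.0
```

```bash
python3 - <<'E'
from meas import *
s=snap('scene','s9');d=snap('side','d9'); p=get_obs()['position'];print(p)
cv2.imwrite('pics/m9.png',np.hstack([cv2.resize(s['pixels'],(400,300)), cv2.resize(d['pixels'],(400,300))])[:,:,::-1])
q=spool(s,d,'black',(264,184),(297,256),.03); print(q-p)
E
```

```text
[0.50358743 0.39057911 0.17525751]
black [253 170  24  26 443] [264.3 183.3]
black [286 243  23  25 348] [296.4 257.5]
 -> [[0.4383, 0.1038, 0.0196], [0.4383, 0.1038, 0.0066]]
[-0.06531313 -0.28674582 -0.15567478]
```

View pics/m9.png

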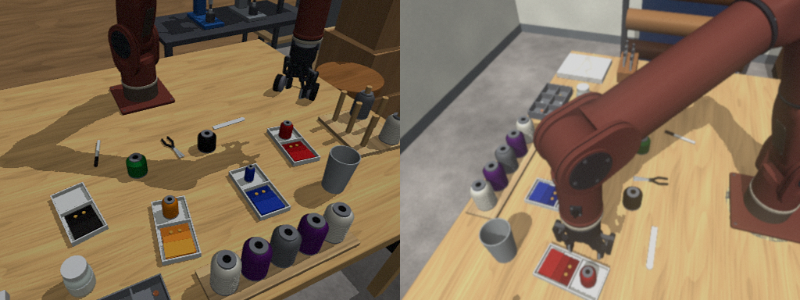

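Red stands in its tray, at (286,130) in the left half. Black is next.

>>> drive_tool:
  motion: "-.35 -.08 0 0 0 0;-.7 -.16 0 0 0 0;-.7 -.16 0 0 0 0;-.7 -.16 0 0 0 0;-.7 -.16 0 0 0 0;-.7 -.16 0 0 0 0;-.7 -.16 0 0 0 0;-.7 -.16 0 0 0 0;-.49 -.11 0 0 0 0;0 0 0 0 0 0"
  jaw: 1

```text
time: 29.48
position: [0.4375, 0.1013, 0.1757]
tcp_rot: [-3.141, 0.001, 1.567]
force: [-0.4, 0.5, -0.1]
gripper_width: 0.0854
grasp_force: 0.0
```

```bash
python3 - <<'E'
from meas import *
w=snap('wrist','w10'); print(get_obs()['position'])
cv2.imwrite('pics/w10c.png',w['pixels'][100:260,160:350,::-1])
print(proj(w,[.4383,.1038,.064]))
E
```

```text
[0.4378496  0.10283329 0.17591443]
[[254.57870708 185.74732362]]
```

View pics/w10c.png

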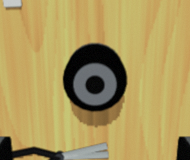

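The black core end is at (255,185), as predicted.

>>> drive_tool:
  motion: ".02 .01 .3 0 0 0;0 0 .6 0 0 0;0 0 .7 0 0 0;0 0 .6 0 0 0;0 0 .5 0 0 0;0 0 .3 0 0 0;0 0 .15 0 0 0;0 0 .07 0 0 0;0 0 0 0 0 0"

```text
time: 30.65
position: [0.4393, 0.1051, 0.0157]
tcp_rot: [3.141, -0.0, 1.571]
force: [0.2, -1.1, 0.9]
gripper_width: 0.0855
grasp_force: 0.0
```

>>> drive_tool:
  motion: "0 0 0 0 0 0;0 0 0 0 0 0;0 0 0 0 0 0;0 0 0 0 0 0;0 0 0 0 0 0"
  jaw: 0
  force: 45

```text
time: 31.28
position: [0.4394, 0.1051, 0.0163]
tcp_rot: [3.141, -0.0, 1.571]
force: [-2.7, -1.0, 7.1]
gripper_width: 0.0635
grasp_force: 48.3
```

>>> drive_tool:
  motion: "0 0 -.06 0 0 0;0 0 -.2 0 0 0;0 0 -.4 0 0 0;0 0 -.6 0 0 0;0 0 -.7 0 0 0;0 0 -.7 0 0 0;0 0 -.6 0 0 0;0 0 -.4 0 0 0;0 0 0 0 0 0"

```text
time: 32.4
position: [0.4398, 0.1053, 0.2001]
tcp_rot: [3.138, -0.001, 1.571]
force: [-0.1, 0.4, -1.7]
gripper_width: 0.0631
grasp_force: 49.9
```

```bash
python3 - <<'E'
from meas import *
w=snap('wrist','w11'); p=get_obs()['position']; print(p, np.array([.491,-.3654,0])-p)
cv2.imwrite('pics/w11.png',cv2.resize(w['pixels'],(400,300))[:,:,::-1])
E
```

```text
[0.43908852 0.10504268 0.19869625] [ 0.05191148 -0.47044268 -0.19869625]
```

View pics/w11.png

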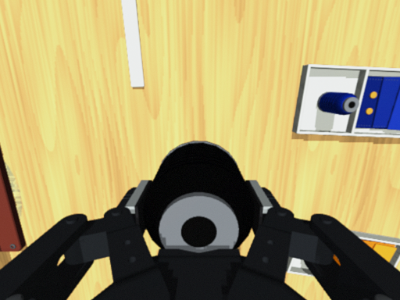

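Black is held at (200,210). I'll carry it to the black tray.

>>> drive_tool:
  motion: "-.35 .06 0 0 0 0;-.7 .1 0 0 0 0;-.7 .1 0 0 0 0;-.7 .1 0 0 0 0;-.7 .1 0 0 0 0;-.7 .09 0 0 0 0;-.7 .09 0 0 0 0;-.7 .09 0 0 0 0;-.7 .08 0 0 0 0;-.7 .06 0 0 0 0"

```text
time: 33.7
position: [0.4818, -0.2283, 0.1968]
tcp_rot: [-3.139, -0.001, 1.571]
force: [-0.1, 0.2, -1.5]
gripper_width: 0.0636
grasp_force: 49.9
```

>>> drive_tool:
  motion: "-.7 .06 0 0 0 0;-.7 .05 0 0 0 0;-.7 .05 0 0 0 0;-.43 0 0 0 0 0;-.2 0 0 0 0 0;0 0 0 0 0 0;0 0 0 0 0 0;0 0 0 0 0 0"

```text
time: 34.7
position: [0.4908, -0.3629, 0.1984]
tcp_rot: [3.141, -0.0, 1.572]
force: [0.0, -0.7, -1.5]
gripper_width: 0.0633
grasp_force: 49.9
```

```bash
python3 - <<'E'
from meas import *
w=snap('wrist','w12'); p=get_obs()['position']; print(p, np.array([.491,-.364,.020])-p)
s,d=snap('scene','s12'),snap('side','d12'); trays(s,d,{'black':(100,270)})
E
```

```text
[ 0.49079014 -0.36317755  0.19845526] [ 0.00020986 -0.00082245 -0.17845526]
black [[0.5443, -0.3569, 0.1685, 0.199, 0.1013], [0.5447, -0.3463, 0.169, 0.1973, 0.1217]]
```

>>> drive_tool:
  motion: "-.02 0 .3 0 0 0;0 0 .6 0 0 0;0 0 .7 0 0 0;0 0 .7 0 0 0;0 0 .5 0 0 0;0 0 .3 0 0 0;0 0 .15 0 0 0;0 0 .08 0 0 0;0 0 0 0 0 0"

```text
time: 35.98
position: [0.4908, -0.3652, 0.0323]
tcp_rot: [3.141, 0.0, 1.571]
force: [0.3, -1.0, -2.0]
gripper_width: 0.0633
grasp_force: 49.8
```

>>> drive_tool:
  motion: "0 0 .06 0 0 0;0 0 .04 0 0 0;0 0 .03 0 0 0;0 0 .02 0 0 0;0 0 0 0 0 0"

```text
time: 36.6
position: [0.4904, -0.365, 0.0242]
tcp_rot: [-3.141, -0.0, 1.571]
force: [0.5, 1.1, -1.7]
gripper_width: 0.0633
grasp_force: 49.8
```

>>> drive_tool:
  motion: "0 0 .03 0 0 0;0 0 .03 0 0 0;0 0 .02 0 0 0;0 0 0 0 0 0"

```text
time: 37.1
position: [0.4904, -0.365, 0.0205]
tcp_rot: [-3.142, -0.0, 1.571]
force: [-0.8, 1.3, 1.7]
gripper_width: 0.0637
grasp_force: 50.0
```

Contact. Next I release, then lift clear.

>>> drive_tool:
  motion: "0 0 0 0 0 0;0 0 0 0 0 0;0 0 0 0 0 0;0 0 0 0 0 0"
  jaw: 1

```text
time: 37.6
position: [0.4905, -0.365, 0.0203]
tcp_rot: [3.142, 0.0, 1.571]
force: [-0.3, 0.5, -0.7]
gripper_width: 0.0854
grasp_force: 0.0
```

>>> drive_tool:
  motion: "0 0 -.1 0 0 0;0 0 -.3 0 0 0;0 0 -.6 0 0 0;0 0 -.7 0 0 0;0 0 -.7 0 0 0;0 0 -.7 0 0 0;0 0 -.4 0 0 0;0 0 0 0 0 0;0 0 0 0 0 0"

```text
time: 38.72
position: [0.4901, -0.3648, 0.1949]
tcp_rot: [-3.141, -0.0, 1.571]
force: [0.4, -0.3, -0.4]
gripper_width: 0.0857
grasp_force: 0.0
```

```bash
python3 - <<'E'
from meas import *
s=snap('scene','s13');d=snap('side','d13');w=snap('wrist','w13'); p=get_obs()['position'];print(p)
cv2.imwrite('pics/m13.png',np.vstack([np.hstack([cv2.resize(s['pixels'],(400,300)), cv2.resize(d['pixels'],(400,300))]),np.hstack([cv2.resize(w['pixels'],(400,300)),cv2.resize(s['pixels'][200:320,50:210],(400,300))])])[:,:,::-1])
spool(s,d,'green',(175,212),(309,186),.03)
E
```

```text
[ 0.489989   -0.36467938  0.19427247]
green [162 199  27  29 521] [175.3 214.6]
green [300 174  20  23 300] [308.7 186.5]
 -> [[0.4529, -0.1534, 0.0188], [0.4529, -0.1534, 0.0166]]
```

View pics/m13.png

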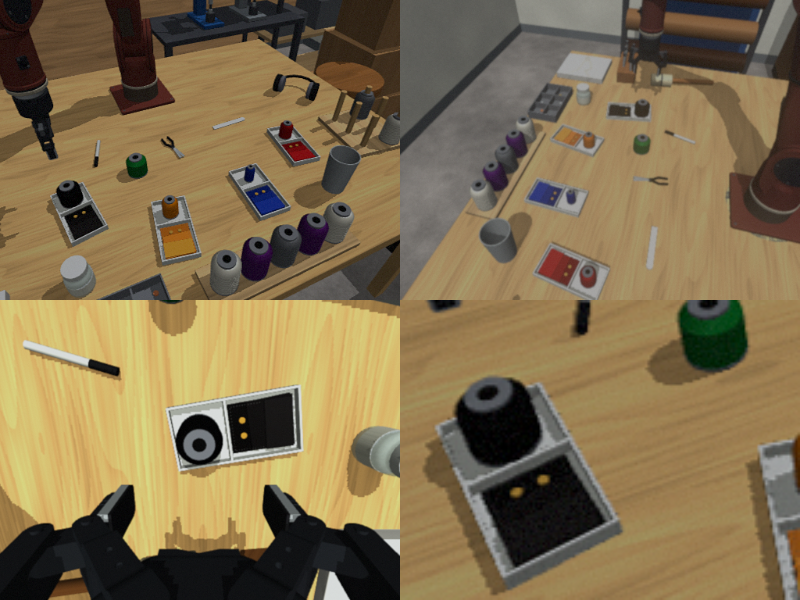

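All four spools look to be standing in their trays, and green is in place. Black is at (200,440) in the wrist view. I'll check its top for tilt or offset before handing in.

```bash
python3 - <<'E'
from meas import *
for n,z in (('w13',.068),('s13',.068)):
    c=load(n); print(n,proj(c,[[.4905,-.366,z],[.4905,-.366,z+.006]]))
w=load('w13');g=cv2.cvtColor(w['pixels'],cv2.COLOR_RGB2HSV)[...,2]
m=np.zeros_like(g);m[160:212,230:280]=(g[160:212,230:280]>60)&(g[160:212,230:280]<190)
k,l,st,ce=cv2.connectedComponentsWithStats(m)
for i in range(1,k):
    if st[i,4]>100: print(st[i],ce[i],onplane(w,*ce[i],.068))
E
```

```text
w13 [[254.37172724 185.90664112]
 [254.37594912 187.478125  ]]
s13 [[ 84.85650585 237.63363807]
 [ 84.10941066 235.77735749]]
[ 235  165   41   40 1062] [254.71280603 184.70621469] [ 0.4908421  -0.36475096  0.068     ]
[230 198  21  14 109] [236.55963303 207.41284404] [ 0.47218016 -0.38891707  0.068     ]
[254 198  26  14 115] [272.35652174 207.44347826] [ 0.50902652 -0.3889345   0.068     ]
```

Black is seated at floor height, centred to within about 1 mm.

```bash
python3 -c "
from bench import finish_job
print(finish_job())"
```

```text
the job is handed in; nothing more can be done
None
```

The job is handed in: the camera views showed the red, amber, black and blue spools upright in their matching trays and the green spare where it began, but no verdict came back.

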